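Send the tube rack down the sample chute through its gravity flap

TASK

Push the green tube rack along the loading deck of the sample chute and through the orange swinging flap until it slides down inside to the bottom of the chute, then draw the fingers away so that the flap hangs fully shut behind it. Only push the rack with the fingers, without grasping, lifting or tipping it up, and leave everything else on the worktop alone.

Things in the scene. Friction and masses are not known exactly. Their poses are not given: they have to be found in the camera images.
- rack: the green tube rack full of small tubes, the thing to push: 84 (its x) x 122 (its y) x 42 mm high, loose, 0.15 to 0.25 kg; origin at the centre of its underside. It stands on the level deck of the chute, its long sides across the lane (within about 0.1 rad), 10 to 45 mm short of the flap. Its long side can be pushed at any height up to 34 mm; pushed low it slides without tipping.
- hatch: the sample chute, fixed: a level grey deck 64 mm above the worktop, open above, then a chamber (white walls, clear roof, 135 mm high overall). Origin on the worktop under the flap's hinge, mid-width; +x along the lane into the chamber, +y left, z up. Deck x = -165 to 0 mm between blue rails 24 mm high above it, 140 mm apart inside and flared at the open end. Chamber 140 mm wide inside, back wall at x = 160 mm.
- doorway (a point): middle of the doorway's sill, level with the deck, under the hinge; axes as the chute's. From 10 mm beyond it the polished steel floor slopes down at 21 degrees: once the rack's origin is 20 mm beyond it, the rack slides to the back wall by itself (origin then about 108 mm beyond, 36 mm lower). A blue bar over the flap (x = -3 to 7 mm, 64 to 70 mm above the deck) stops upright fingers.
- flap (a joint): angle of the orange flap, rad: 0 hanging shut, growing as its lower edge swings into the chamber, stop at 1.4; it cannot swing outward. A plate 132 mm wide hanging 54 mm down from a hinge 60 mm above the deck, 30 g; under 1 N pushes it. It falls shut by its own weight within 1 s, but rests on a rack or fingers in its way.
- flap_edge (a point): middle of the flap's lower edge, 54 mm from the hinge, 6 mm above the deck when shut.
- weight: check weight, 29 mm across, 50 mm high, standing beside the lane on its left; to be left alone. Origin under its centre.
- marker: marker pen lying beside the lane on its right, 139 x 11 x 13 mm; to be left alone. Origin under its centre.
- timer: small white timer, 47 x 66 x 57 mm; to be left alone. Origin under its centre.
- tape: roll of blue tape lying flat, 85 mm across, 26 mm high; to be left alone. Origin under its centre.
- tablets: small white bottle, 47 mm across, 85 mm high; to be left alone. Origin under its centre.
- dishes: stack of clear dishes, 90 mm across, 61 mm high; to be left alone. Origin under its centre.
- tip_box_pink: pink pipette tip box, 92 x 122 x 95 mm, at the back; to be left alone. Origin under its centre.
- bottle_wash: white bottle with a blue cap, 68 mm across, 170 mm high; to be left alone. Origin under its centre.
Mind the look-alikes: they are no part of the job. Several things have the shape of the rack; the one meant has the colours described above.

How it is judged:
By the outcome, as a careful person would: the job done as asked, in the order asked, and still so for the second after the job is handed in, with the robot touching nothing.
It also fails if it takes over 35 s, if anything falls off the work surface, if the arm or the gripper's body presses on something with over 40 N, if the wrist force passes 120 N, or if a joint passes its speed limit or range.

ROBOT

A 7-joint arm with a two-finger parallel gripper is mounted at the origin on a cart in front of the work surface, level with it; the furniture and walls round the work are solid. World frame = base frame: x ahead of the robot, y to its left, z up, the work surface at z = 0. Lengths are in m, angles in rad, forces in N, time in s.
With the tool pointing down it reaches from about 0.375 to 0.925 m from the base axis. Payload 3.1 kg.
Tool frame: the origin (TCP) lies midway between the tips of the shut fingers; the grasp point (between the pads) lies 19 mm behind it; z points along the fingers, y is the line along which they close (so a half turn about z gives the same grasp; the last joint's range is limited). The gripper opens to 85 mm and grips with 20 to 120 N. Pads are 22 mm wide; open, the fingers measure 114 mm over their backs; the gripper's body (76 mm by 85 mm) begins 54 mm behind the grasp point. The pads swing forward as they close: fully open they stand 13 mm farther back than shut.
Start: joints at [-1.329, 0.383, 0.044, 1.598, -0.018, 1.161, -0.05], TCP at [0.217, 0.613, 0.231] pointing down, gripper open.
Joint ranges: [-2.61, 2.61], [-0.41, 2.15], [-1.48, 1.57], [0, 2.5], [-1.57, 4.71], [0.05, 1.97], [-2.85, 2.85]. Speed limits (rad/s): [2.79, 2.79, 3.14, 3.14, 3.14, 3.14, 3.14].

INTERFACE

Orientations are given as [roll, pitch, yaw] about the fixed x, y, z axes, in that order (R = Rz(yaw) Ry(pitch) Rx(roll)).
In Python, from workcell import * gives the robot as it stands. The module is installed in compiled form; this text tells all that it offers.
- The arm moves only by the tool play_rows, never from a script. Its argument "motion" is a list of rows, each an object of numbers: "ax", "ay", "az": the turn, a rotation vector about the tool's x, y, z normalised to -1 to 1, where 1 is 5 degrees; "dx", "dy", "dz": the shift along the tool's x, y, z normalised to -1 to 1, where 1 is 20 mm; "gripper": the opening, from 0 (shut) to 1 (fully open). A call has 1 to 12 rows; each row shifts and turns the commanded pose from where the row before left it, along the tool's axes as they then stand; what a row does not reach is not made up. A row lasts 1/8 s, in which the tool goes at most 62.5 mm and 10.7 degrees, less where a joint would pass 70% of its speed; a pose out of reach is approached as far as the arm can. A call with a number of a shift or a turn outside -1 to 1 is refused whole. A call with a gripper value outside its range is refused whole. The fingers move at their own pace and stop on an object; "newtons" is the grip in N (left out, the last holds). Time passes only in rows, so rows that do not move let the fingers close. It gives the time, the measured TCP pose, the force, the opening and the grip force at its end, in the units of the state.
- observe(): the state, without advancing time (a new reading comes with each control period).
- camera(name): name is "scene" or "top"; returns a dict with "image" (400x640x3 uint8, red, green, blue), "range_z" (400x640 float32, m along the optical axis (not along the pixel's ray), 0 where there is no reading), "mtx" (3x3 intrinsics, pixels), "k1" (the pictures are not rectified: a ray, as slopes to the right and down, at radius r is drawn at 1 + k1 r^2 times it, then the intrinsics apply), "R" (3x3) and "t" (3): a world point X has camera coordinates R X + t. Camera axes: x right, y down, z forward; pixel columns grow to the right and rows downward; lengths in m; the calibration is good to about 2 mm. A picture is of the moment at which its call begins.
- sign_off(): hands the job in; it is judged then, once.
Trained networks look in a picture, given as the dict that the camera call returned (one of the last four; its "shot" number tells which), for a name from the list of things; names that differ only in an ending like _2 or _b are one class to them, and where a whole thing is asked for, a point or a joint stands for the part that bears it (a point fixed in the world has none). Each returns a list of dicts, best first, with "score" (0 to 1); they miss things now and then, are a little off and sometimes report something else, mostly with a low value. They report only what shows in the picture. A call takes as long as a camera call. They do not tell look-alikes from the thing itself.
- boxes_of(query, picture): "extent" ([left, top, right, bottom] in pixels, round what is visible of it).
- outline_of(query, picture): "mask" (400x640 bool, what is visible of it) and "extent" ([left, top, right, bottom] in pixels, round what is visible of it).
The state is a dict: "t": time; "joints": joint angles; "joint_vel": joint speeds; "joint_torque": joint torques, N m; "position": TCP position; "orientation": TCP orientation; "wrist_force": force on the tool from outside, world axes, zero at the start; "wrist_torque": the same for the moment, N m; "gripper_width": finger opening in m; "gripper_force": force on a finger pad.
Only numpy, scipy, OpenCV 4.12 (cv2) and the standard library are available. Lean on these libraries where they do the work, as an engineer would, in place of code of your own. Each camera call takes 0.05 s, during which the arm holds its last target. There are 200 camera calls.

## Working session

There is one attempt and no reset: what is moved stays moved. The work goes in short steps, Python scripts to look and compute and a tool call to move; the robot and the scene stay as the last step left them, time stands still between calls to the robot, and variables do not carry over. Pictures are saved under pics/ and viewed, at most 10 in all, crops included, and the job is handed in when it is done.

Besides the shell and the picture viewer there is one more tool, called after "Call:" by a JSON object that holds its "op" and its "data". play_rows: Moves the arm, as the interface text tells. Its arguments: {"type":"object","properties":{"motion":{"type":"array","items":{"type":"object","properties":{"ax":{"type":"number","minimum":-1,"maximum":1},"ay":{"type":"number","minimum":-1,"maximum":1},"az":{"type":"number","minimum":-1,"maximum":1},"dx":{"type":"number","minimum":-1,"maximum":1},"dy":{"type":"number","minimum":-1,"maximum":1},"dz":{"type":"number","minimum":-1,"maximum":1},"gripper":{"type":"number"}}}},"newtons":{"type":"number"}},"required":["motion"]}

```bash
mkdir -p pics; cat > h.py <<'E'
from workcell import *
import numpy as np, cv2
def cloud(p):
    K=p["mtx"];z=p["range_z"];v,u=np.mgrid[0:400,0:640]
    dx=(u-K[0,2])/K[0,0];dy=(v-K[1,2])/K[1,1];x,y=dx.copy(),dy.copy()
    for _ in range(8):
        s=1+p["k1"]*(x*x+y*y);x=dx/s;y=dy/s
    C=np.stack([x*z,y*z,z],-1)
    return (C-p["t"])@p["R"]
def save(p,n,crop=None,f=1):
    im=p["image"][...,::-1]
    if crop: l,t,r,b=crop; im=im[t:b,l:r]
    cv2.imwrite("pics/"+n,cv2.resize(im,None,fx=f,fy=f))
E
python3 - <<'E'
from h import *
o=observe();print(o["t"],o["position"],o["orientation"],o["gripper_width"])
for n in("top","scene"):
    p=camera(n);save(p,n+"0.png",None,1.25);W=cloud(p);print(n,p["R"].round(2).tolist(),p["t"])
    for q in("rack","hatch","flap","weight","marker"):
        for d in outline_of(q,p)[:4]:
            m=d["mask"]&(p["range_z"]>0);P=W[m]
            print(q,round(d["score"],2),np.round(d["extent"]).tolist(),np.median(P,0).round(3),P.max(0).round(3),p["image"][m].mean(0).round())
E
```

```text
0.0 [0.2163383  0.61193487 0.22987714] [-3.13895079e+00  1.77409082e-04  2.80186231e+00] 0.08586744296434713
top [[0.02, -1.0, 0.01], [-0.98, -0.02, -0.19], [0.19, -0.0, -0.98]] [0.01655712 0.55380448 1.44655841]
rack 0.76 [149.0, 196.0, 195.0, 239.0] [0.496 0.501 0.033] [0.563 0.57  0.051] [140.  80.  85.]
rack 0.64 [385.0, 230.0, 427.0, 271.0] [ 0.405 -0.23   0.034] [ 0.467 -0.159  0.049] [77. 45. 81.]
rack 0.57 [306.0, 194.0, 349.0, 232.0] [0.502 0.016 0.098] [0.558 0.079 0.114] [70. 99. 58.]
hatch 0.61 [297.0, 131.0, 366.0, 250.0] [0.599 0.003 0.131] [0.797 0.114 0.622] [106. 102.  96.]
flap 0.52 [454.0, 215.0, 481.0, 239.0] [ 0.47  -0.408  0.082] [ 0.507 -0.392  0.094] [127. 119. 106.]
marker 0.46 [353.0, 200.0, 368.0, 239.0] [ 0.503 -0.091  0.011] [ 0.564 -0.072  0.02 ] [102.  97.  87.]
scene [[-0.84, -0.54, -0.0], [-0.24, 0.37, -0.9], [0.49, -0.76, -0.43]] [0.47133786 0.22436917 0.9945708 ]
rack 0.59 [310.0, 202.0, 349.0, 231.0] [0.489 0.023 0.095] [0.647 0.103 0.106] [ 86. 124.  74.]
rack 0.58 [200.0, 302.0, 240.0, 354.0] [0.482 0.521 0.031] [0.587 0.574 0.043] [194.  98. 114.]
rack 0.57 [364.0, 199.0, 404.0, 224.0] [ 0.402 -0.215  0.025] [ 0.5   -0.049  0.085] [ 96.  52. 105.]
hatch 0.62 [307.0, 190.0, 364.0, 256.0] [0.446 0.034 0.062] [0.627 0.123 0.134] [114. 104. 104.]
hatch 0.19 [346.0, 172.0, 366.0, 193.0] [ 0.616 -0.39   0.041] [ 0.672 -0.37   0.062] [189. 179. 163.]
flap 0.58 [308.0, 194.0, 322.0, 207.0] [ 0.573 -0.022  0.101] [0.58  0.591 0.438] [126.  61.  31.]
marker 0.32 [308.0, 189.0, 324.0, 211.0] [ 0.573 -0.019  0.103] [0.58  0.601 0.451] [118.  62.  36.]
```

View pics/top0.png

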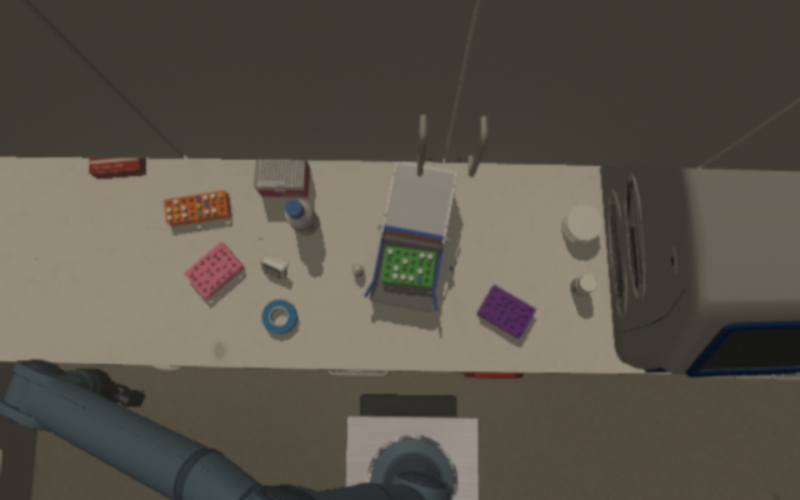

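```bash
python3 - <<'E'
from h import *
p=camera("top");save(p,"topc.png",(270,110,400,270),3.6);W=cloud(p);z=p["range_z"];
s=camera("scene");save(s,"scenec.png",(270,150,400,270),5)
im=p["image"].astype(int)
h=cv2.cvtColor(p["image"],cv2.COLOR_RGB2HSV)
box=np.zeros((400,640),bool);box[110:270,270:400]=1
def rect(m,name):
    P=W[m&box&(z>0)]
    if len(P)<5:print(name,len(P));return
    r=cv2.minAreaRect((P[:,:2]*1000).astype(np.float32));print(name,len(P),np.round(r[0]),np.round(r[1]),round(r[2],1),np.percentile(P[:,2],[5,50,95]).round(3))
H,S,V=h[...,0],h[...,1],h[...,2]
rect((H>35)&(H<85)&(S>90)&(W[...,2]>.09),"green")
rect((H>100)&(H<125)&(S>110),"blue")
rect((H>100)&(H<125)&(S>110)&(W[...,2]<.1),"rails")
rect((H>4)&(H<18)&(S>140),"orange")
for y0 in np.unique(np.round(W[...,1][box],2)): pass
m=(H>100)&(H<125)&(S>110)&box&(z>0)
P=W[m]
# rail line fits
c=P[(P[:,2]>.07)&(P[:,2]<.1)]
for sgn in(1,-1):
    q=c[(sgn*(c[:,1]-.015)>0.05)];
    if len(q)>5: print("rail",sgn,len(q),np.polyfit(q[:,0],q[:,1],1),q[:,0].min(),q[:,0].max(),q[:,1].mean())
b=P[P[:,2]>.12];print("bar",len(b),np.median(b,0),(np.polyfit(b[:,1],b[:,0],1) if len(b)>5 else ''),b.min(0),b.max(0))
E
```

```text
green 731 [503.  15.] [121.  85.] 84.0 [0.093 0.098 0.103]
blue 134 [502.  13.] [155. 160.] 79.8 [0.083 0.13  0.138]
rails 57 [484.  17.] [153. 126.] 81.2 [0.079 0.087 0.092]
orange 21 [575.   5.] [100.   1.] 79.8 [0.095 0.098 0.104]
rail 1 12 [-0.17762577  0.1800736 ] 0.48216736272086275 0.5575247188801506 0.08753652602383453
rail -1 44 [-0.10817867 -0.00028324] 0.4095012696356682 0.5355686703942666 -0.051638949825754586
bar 77 [0.57833006 0.0040356  0.13394126] [0.17688198 0.57750891] [ 0.56456823 -0.06058212  0.12708227] [0.59178842 0.07142959 0.1412436 ]
```

The top view shows these candidates for the rack: green (410,267) on the deck, pink (215,270), purple (505,313) and orange (197,208). By its colour and place, green is the one; I'll check it in a close crop.

View pics/topc.png

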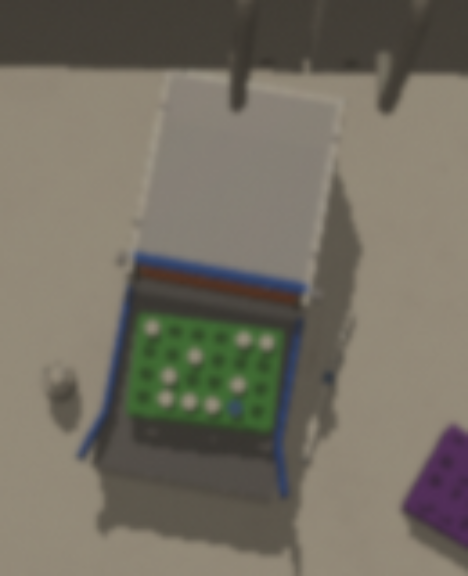

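View pics/scenec.png

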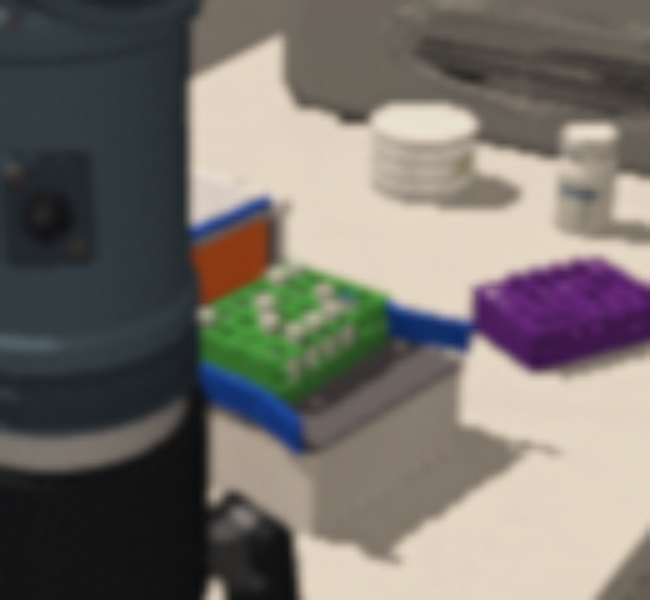

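```bash
cat >> h.py <<'E'
from scipy.spatial.transform import Rotation as Ro
TH=-0.175; H=np.array([0.576,0.0044]); d=np.array([np.cos(TH),np.sin(TH)]); l=np.array([-d[1],d[0]])
def hat(xy): return np.array([(np.array(xy)[:2]-H)@d,(np.array(xy)[:2]-H)@l])
def rel(hx,hy,z):
    "remaining shift in tool units (x20mm) and turn (x5deg) to hatch-frame goal"
    o=observe();R=Ro.from_euler("xyz",o["orientation"]);G=np.r_[H+hx*d+hy*l,z]
    T=Ro.from_matrix(np.c_[np.r_[-d,0],np.r_[l,0],[0,0,-1.]])
    print("t",round(o["t"],2),"hat",hat(o["position"]).round(4),"z",o["position"][2].round(4),"F",np.round(o["wrist_force"],1),"goal",G.round(3))
    print("shift in aligned axes",(T.inv().apply(G-o["position"])/.02).round(2),"now axes",(R.inv().apply(G-o["position"])/.02).round(2),"turn",((R.inv()*T).as_rotvec()/np.radians(5)).round(2))
E
python3 - <<'E'
from h import *
rel(-.155,0,.23)
p=camera("top");W=cloud(p);z=p["range_z"];h=cv2.cvtColor(p["image"],cv2.COLOR_RGB2HSV)
P=W[(z>0)&(W[...,2]>.04)];hx=(P[:,:2]-H)@d;hy=(P[:,:2]-H)@l
k=(hx>-.2)&(hx<.2)&(abs(hy)<.1)
for a in np.arange(-.18,.18,.02):
    q=k&(abs(hx-a)<.01);print(round(a,2),q.sum(),np.percentile(hy[q],[1,99]).round(3),np.percentile(P[q,2],[5,50,95]).round(3))
E
```

```text
t 0.7 hat [-0.4598  0.5366] z 0.2313 F [ 0.5  0.8 -0.6] goal [0.423 0.031 0.23 ]
shift in aligned axes [-15.24 -26.83   0.07] now axes [-19.44 -23.97   0.06] turn [ 0.   -0.   -1.89]Traceback (most recent call last):
  File "<stdin>", line 7, in <module>
    return _quantile_unchecked(
        a, q, axis, out, overwrite_input, method, keepdims, weights)
    return _ureduce(a,
                    func=_quantile_ureduce_func,
    ...<5 lines>...
                    overwrite_input=overwrite_input,
                    method=method)
    r = func(a, **kwargs)
    result = _quantile(arr,
                       quantiles=q,
    ...<2 lines>...
                       out=out,
                       weights=wgt)
    slices_having_nans = np.isnan(arr[-1, ...])
                                  ~~~^^^^^^^^^
IndexError: index -1 is out of bounds for axis 0 with size 0
```

The crop shows the green rack with white tubes at about (205,370), on the deck in front of the orange flap and blue bar (220,280). I'm moving in.

Call:
{"op": "play_rows", "data": {"motion": [{"az": -0.95,"gripper": 0.55},{"az": -0.95},{"dx": -0.57,"dy": -1},{"dx": -0.57,"dy": -1},{"dx": -0.57,"dy": -1},{"dx": -0.57,"dy": -1},{"dx": -0.57,"dy": -1},{"dx": -0.57,"dy": -1},{"dx": -0.57,"dy": -1},{"dx": -0.57,"dy": -1},{"dx": -0.57,"dy": -1},{"dx": -0.57,"dy": -1}]}}

```text
$.motion[0]: bad value
```

Call:
{"op": "play_rows", "data": {"motion": [{"dx": -0.57,"dy": -1},{"dx": -0.57,"dy": -1},{"dx": -0.57,"dy": -1},{"dx": -0.57,"dy": -1},{"dx": -0.57,"dy": -1},{"dx": -0.57,"dy": -1},{"dx": -0.57,"dy": -1},{"dx": -0.57,"dy": -1},{"dx": -0.57,"dy": -1},{"dx": -0.57,"dy": -1},{"dx": -0.57,"dy": -1},{"dx": -0.57,"dy": -1}]}}

```text
$.motion[0]: bad value
```

```bash
python3 - <<'E'
from h import *
rel(-.155,0,.23);print(observe()["gripper_width"])
E
```

```text
t 0.75 hat [-0.4598  0.5366] z 0.2313 F [0.4 0.6 0.7] goal [0.423 0.031 0.23 ]
shift in aligned axes [-15.24 -26.83   0.07] now axes [-19.43 -23.97   0.06] turn [ 0.   -0.   -1.89]
0.0857628276197644
```

Call:
{"op": "play_rows", "data": {"motion": [{"ax": 0,"ay": 0,"az": -0.95,"dx": 0,"dy": 0,"dz": 0,"gripper": 0.55},{"ax": 0,"ay": 0,"az": -0.95,"dx": 0,"dy": 0,"dz": 0,"gripper": 0.55},{"ax": 0,"ay": 0,"az": 0,"dx": -0.57,"dy": -1,"dz": 0,"gripper": 0.55},{"ax": 0,"ay": 0,"az": 0,"dx": -0.57,"dy": -1,"dz": 0,"gripper": 0.55},{"ax": 0,"ay": 0,"az": 0,"dx": -0.57,"dy": -1,"dz": 0,"gripper": 0.55},{"ax": 0,"ay": 0,"az": 0,"dx": -0.57,"dy": -1,"dz": 0,"gripper": 0.55},{"ax": 0,"ay": 0,"az": 0,"dx": -0.57,"dy": -1,"dz": 0,"gripper": 0.55},{"ax": 0,"ay": 0,"az": 0,"dx": -0.57,"dy": -1,"dz": 0,"gripper": 0.55},{"ax": 0,"ay": 0,"az": 0,"dx": -0.57,"dy": -1,"dz": 0,"gripper": 0.55},{"ax": 0,"ay": 0,"az": 0,"dx": -0.57,"dy": -1,"dz": 0,"gripper": 0.55},{"ax": 0,"ay": 0,"az": 0,"dx": -0.57,"dy": -1,"dz": 0,"gripper": 0.55},{"ax": 0,"ay": 0,"az": 0,"dx": -0.57,"dy": -1,"dz": 0,"gripper": 0.55}]}}

```text
t: 2.25
position: [0.2948, 0.3947, 0.2313]
orientation: [3.141, 0.0, 2.968]
wrist_force: [-0.1, -0.1, -0.1]
gripper_width: 0.0467
gripper_force: 0.0
```

Call:
{"op": "play_rows", "data": {"motion": [{"ax": 0,"ay": 0,"az": 0,"dx": -0.57,"dy": -1,"dz": 0,"gripper": 0.55},{"ax": 0,"ay": 0,"az": 0,"dx": -0.57,"dy": -1,"dz": 0,"gripper": 0.55},{"ax": 0,"ay": 0,"az": 0,"dx": -0.57,"dy": -1,"dz": 0,"gripper": 0.55},{"ax": 0,"ay": 0,"az": 0,"dx": -0.57,"dy": -1,"dz": 0,"gripper": 0.55},{"ax": 0,"ay": 0,"az": 0,"dx": -0.57,"dy": -1,"dz": 0,"gripper": 0.55},{"ax": 0,"ay": 0,"az": 0,"dx": -0.57,"dy": -1,"dz": 0,"gripper": 0.55},{"ax": 0,"ay": 0,"az": 0,"dx": -0.57,"dy": -1,"dz": 0,"gripper": 0.55},{"ax": 0,"ay": 0,"az": 0,"dx": -0.57,"dy": -1,"dz": 0,"gripper": 0.55},{"ax": 0,"ay": 0,"az": 0,"dx": -0.57,"dy": -1,"dz": 0,"gripper": 0.55},{"ax": 0,"ay": 0,"az": 0,"dx": -0.57,"dy": -1,"dz": 0,"gripper": 0.55},{"ax": 0,"ay": 0,"az": 0,"dx": -0.57,"dy": -1,"dz": 0,"gripper": 0.55},{"ax": 0,"ay": 0,"az": 0,"dx": -0.57,"dy": -1,"dz": 0,"gripper": 0.55}]}}

```text
t: 3.75
position: [0.3876, 0.1347, 0.2313]
orientation: [3.141, -0.0, 2.968]
wrist_force: [-0.0, 0.5, 0.1]
gripper_width: 0.0468
gripper_force: 0.0
```

```bash
python3 - <<'E'
from h import *
rel(-.155,0,.076)
p=camera("scene");save(p,"s1.png",(240,130,400,270),4.2)
E
```

```text
t 3.75 hat [-0.2082  0.0955] z 0.2313 F [-0.   0.5  0.1] goal [0.423 0.031 0.076]
shift in aligned axes [-2.66 -4.77  7.77] now axes [-2.66 -4.78  7.76] turn [ 0.01 -0.    0.01]
```

View pics/s1.png

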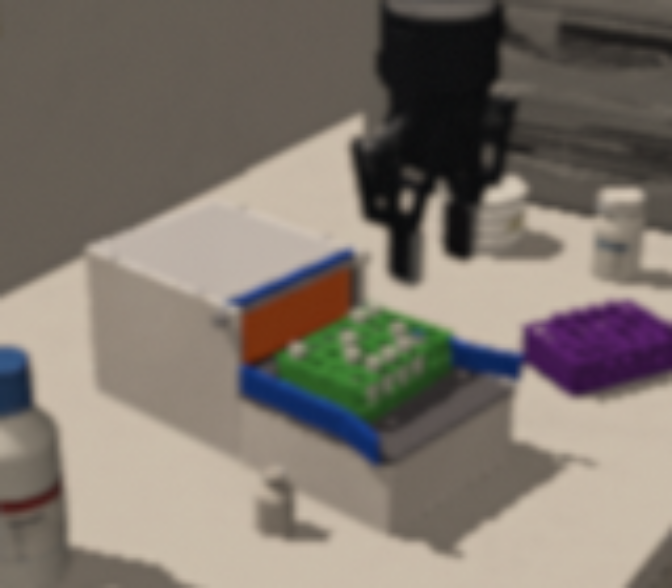

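The scene view now shows the whole chute: flap (300,310), rack (365,350) and gripper clear above. I'll refine the chute pose from this view.

```bash
python3 - <<'E'
from h import *
p=camera("scene");W=cloud(p);z=p["range_z"];h=cv2.cvtColor(p["image"],cv2.COLOR_RGB2HSV)
h0,S,V=h[...,0],h[...,1],h[...,2]
hx=(W[...,:2]-H)@d;hy=(W[...,:2]-H)@l
ok=(z>0)&(abs(hx)<.25)&(abs(hy)<.12)
er=lambda m:cv2.erode(m.astype(np.uint8),np.ones((2,2)))>0
m=er((h0<18)&(S>130)&ok&(abs(hx)<.05))
print("flap",m.sum(),np.median(hx[m]),np.polyfit(hy[m],hx[m],1),np.percentile(hy[m],[1,99]),np.percentile(W[m][:,2],[1,99]))
m=(h0>98)&(h0<125)&(S>100)&ok
b=m&(W[...,2]>.125)&(abs(hx)<.03);print("bar",b.sum(),np.median(hx[b]),np.percentile(hy[b],[1,99]))
for s in(1,-1):
    q=m&(W[...,2]<.1)&(W[...,2]>.06)&(hx<-.01)&(s*hy>.04)&(hx>-.11)
    if q.sum()>5:print("rail",s,q.sum(),np.polyfit(hx[q],hy[q],1),np.median(hy[q]),np.percentile(W[q][:,2],[5,95]))
g=er((h0>38)&(h0<85)&(S>90)&ok);t=g&(W[...,2]>.09)
print("rack",[np.percentile(a[g],[1,99]).round(4) for a in(hx,hy,W[...,2])],cv2.minAreaRect(np.c_[hx[t],hy[t]].astype(np.float32)*1000))
dk=ok&(hx>-.16)&(hx<-.13)&(abs(hy)<.05);print("deck z",np.median(W[dk][:,2]))
rel(-.155,0,.078)
E
```

```text
flap 246 0.001693681613212894 [-0.0037727   0.00163323] [-0.06425571  0.0521034 ] [0.07372188 0.1133766 ]
bar 59 0.0008008698534700056 [-0.05951615  0.06331147]
rail 1 155 [-0.01928506  0.07670021] 0.07851923108400577 [0.06544663 0.08642458]
rail -1 7 [-0.38646342 -0.10890299] -0.06688372165821037 [0.06803878 0.08435916]
rack [array([-0.1162, -0.0228]), array([-0.0615,  0.0636]), array([0.0622, 0.0982])] ((-74.69520568847656, 4.907325744628906), (78.6978759765625, 117.38145446777344), 3.7601330280303955)
deck z 0.06230247124609151
t 3.85 hat [-0.2075  0.0941] z 0.2313 F [-0.2  0.1 -0.4] goal [0.423 0.031 0.078]
shift in aligned axes [-2.63 -4.7   7.66] now axes [-2.64 -4.7   7.66] turn [ 0.    0.   -0.04]
```

Call:
{"op": "play_rows", "data": {"motion": [{"ax": 0,"ay": 0,"az": 0,"dx": -0.53,"dy": -0.93,"dz": 0,"gripper": 0.55},{"ax": 0,"ay": 0,"az": 0,"dx": -0.53,"dy": -0.93,"dz": 0,"gripper": 0.55},{"ax": 0,"ay": 0,"az": 0,"dx": -0.53,"dy": -0.93,"dz": 0,"gripper": 0.55},{"ax": 0,"ay": 0,"az": 0,"dx": -0.52,"dy": -0.93,"dz": 0,"gripper": 0.55},{"ax": 0,"ay": 0,"az": 0,"dx": -0.52,"dy": -0.93,"dz": 0,"gripper": 0.55},{"ax": 0,"ay": 0,"az": 0,"dx": 0,"dy": 0,"dz": 1,"gripper": 0.55},{"ax": 0,"ay": 0,"az": 0,"dx": 0,"dy": 0,"dz": 1,"gripper": 0.55},{"ax": 0,"ay": 0,"az": 0,"dx": 0,"dy": 0,"dz": 1,"gripper": 0.55},{"ax": 0,"ay": 0,"az": 0,"dx": 0,"dy": 0,"dz": 1,"gripper": 0.55},{"ax": 0,"ay": 0,"az": 0,"dx": 0,"dy": 0,"dz": 1,"gripper": 0.55}]}}

```text
t: 5.1
position: [0.4231, 0.0363, 0.1307]
orientation: [3.141, 0.0, 2.969]
wrist_force: [0.2, -0.0, -0.9]
gripper_width: 0.0472
gripper_force: 0.0
```

```bash
python3 - <<'E'
from h import *
rel(-.155,0.001,.078)
p=camera("scene");save(p,"s2.png",(270,150,400,270),4.5)
E
```

```text
t 5.1 hat [-0.1561  0.0048] z 0.1307 F [ 0.2 -0.  -0.9] goal [0.424 0.032 0.078]
shift in aligned axes [-0.06 -0.19  2.64] now axes [-0.06 -0.19  2.64] turn [0.01 0.   0.03]
```

View pics/s2.png

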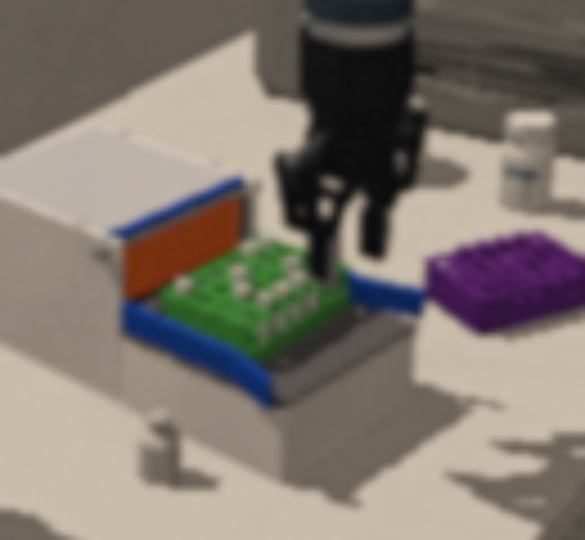

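Fingers at (345,240) are above the deck, behind the rack. I'm lowering them, then pushing.

Call:
{"op": "play_rows", "data": {"motion": [{"ax": 0,"ay": 0,"az": 0,"dx": 0,"dy": -0.19,"dz": 1,"gripper": 0.55},{"ax": 0,"ay": 0,"az": 0,"dx": 0,"dy": 0,"dz": 1,"gripper": 0.55},{"ax": 0,"ay": 0,"az": 0,"dx": 0,"dy": 0,"dz": 0.64,"gripper": 0.55},{"ax": 0,"ay": 0,"az": 0,"dx": -0.4,"dy": 0,"dz": 0,"gripper": 0.55},{"ax": 0,"ay": 0,"az": 0,"dx": -0.4,"dy": 0,"dz": 0,"gripper": 0.55},{"ax": 0,"ay": 0,"az": 0,"dx": -0.4,"dy": 0,"dz": 0,"gripper": 0.55},{"ax": 0,"ay": 0,"az": 0,"dx": -0.4,"dy": 0,"dz": 0,"gripper": 0.55},{"ax": 0,"ay": 0,"az": 0,"dx": -0.4,"dy": 0,"dz": 0,"gripper": 0.55}]}}

```text
t: 6.15
position: [0.462, 0.025, 0.0785]
orientation: [3.141, -0.001, 2.968]
wrist_force: [-0.3, -0.0, 1.2]
gripper_width: 0.0472
gripper_force: 1.2
```

```bash
python3 - <<'E'
from h import *
rel(-.024,0.001,.078)
p=camera("scene");save(p,"s3.png",(270,150,400,270),4.5)
E
```

```text
t 6.15 hat [-0.1159  0.0004] z 0.0785 F [-0.3 -0.   1.2] goal [0.553 0.01  0.078]
shift in aligned axes [-4.59  0.03  0.03] now axes [-4.59  0.02  0.02] turn [ 0.   -0.01  0.02]
```

View pics/s3.png

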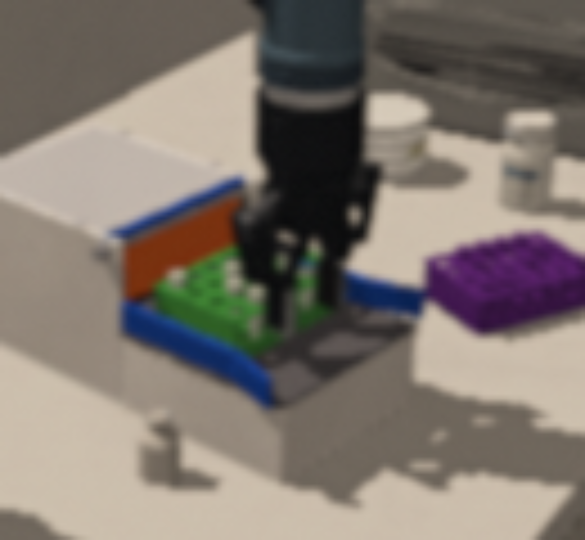

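The fingers (305,300) now press on the rack's long side, and it has moved squarely toward the flap. I'll keep pushing.

Call:
{"op": "play_rows", "data": {"motion": [{"ax": 0,"ay": 0,"az": 0,"dx": -0.4,"dy": 0,"dz": 0,"gripper": 0.55},{"ax": 0,"ay": 0,"az": 0,"dx": -0.4,"dy": 0,"dz": 0,"gripper": 0.55},{"ax": 0,"ay": 0,"az": 0,"dx": -0.4,"dy": 0,"dz": 0,"gripper": 0.55},{"ax": 0,"ay": 0,"az": 0,"dx": -0.4,"dy": 0,"dz": 0,"gripper": 0.55},{"ax": 0,"ay": 0,"az": 0,"dx": -0.4,"dy": 0,"dz": 0,"gripper": 0.55},{"ax": 0,"ay": 0,"az": 0,"dx": -0.4,"dy": 0,"dz": 0,"gripper": 0.55},{"ax": 0,"ay": 0,"az": 0,"dx": -0.4,"dy": 0,"dz": 0,"gripper": 0.55},{"ax": 0,"ay": 0,"az": 0,"dx": -0.4,"dy": 0,"dz": 0,"gripper": 0.55},{"ax": 0,"ay": 0,"az": 0,"dx": -0.4,"dy": 0,"dz": 0,"gripper": 0.55},{"ax": 0,"ay": 0,"az": 0,"dx": -0.3,"dy": 0,"dz": 0,"gripper": 0.55}]}}

```text
t: 7.45
position: [0.5397, 0.0111, 0.0787]
orientation: [3.142, 0.001, 2.968]
wrist_force: [0.6, 0.5, -0.4]
gripper_width: 0.0469
gripper_force: 0.0
```

```bash
python3 - <<'E'
from h import *
rel(-.024,0.001,.078)
p=camera("scene");save(p,"s4.png",(270,150,400,270),4.5)
E
```

```text
t 7.45 hat [-0.0369  0.0003] z 0.0787 F [ 0.6  0.5 -0.4] goal [0.553 0.01  0.078]
shift in aligned axes [-0.65  0.04  0.03] now axes [-0.65  0.04  0.03] turn [0.   0.01 0.01]
```

View pics/s4.png

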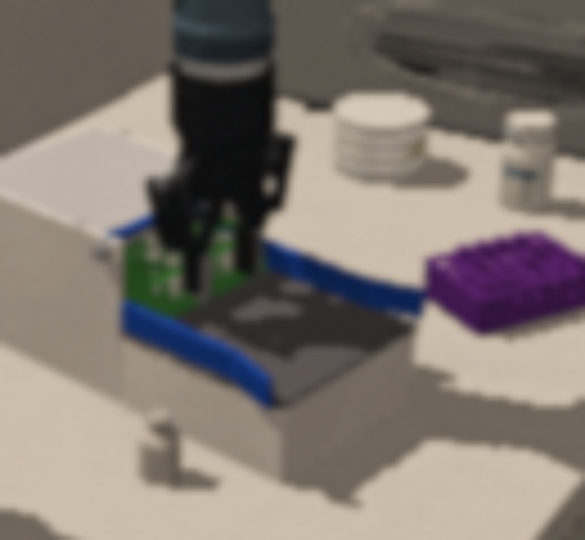

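The rack is well into the doorway at (195,270), with the flap on top of it. One last short push, a wait, then back off.

Call:
{"op": "play_rows", "data": {"motion": [{"ax": 0,"ay": 0,"az": 0,"dx": -0.35,"dy": 0,"dz": 0,"gripper": 0.55},{"ax": 0,"ay": 0,"az": 0,"dx": -0.35,"dy": 0,"dz": 0,"gripper": 0.55},{"ax": 0,"ay": 0,"az": 0,"dx": 0,"dy": 0,"dz": 0,"gripper": 0.55},{"ax": 0,"ay": 0,"az": 0,"dx": 0,"dy": 0,"dz": 0,"gripper": 0.55},{"ax": 0,"ay": 0,"az": 0,"dx": 0,"dy": 0,"dz": 0,"gripper": 0.55},{"ax": 0,"ay": 0,"az": 0,"dx": 0,"dy": 0,"dz": 0,"gripper": 0.55}]}}

```text
t: 8.25
position: [0.5523, 0.0089, 0.0784]
orientation: [3.142, -0.0, 2.968]
wrist_force: [-0.2, -0.3, 0.1]
gripper_width: 0.0473
gripper_force: 0.0
```

Call:
{"op": "play_rows", "data": {"motion": [{"ax": 0,"ay": 0,"az": 0,"dx": 1,"dy": 0,"dz": 0,"gripper": 0.55},{"ax": 0,"ay": 0,"az": 0,"dx": 1,"dy": 0,"dz": 0,"gripper": 0.55},{"ax": 0,"ay": 0,"az": 0,"dx": 1,"dy": 0,"dz": 0,"gripper": 0.55},{"ax": 0,"ay": 0,"az": 0,"dx": 1,"dy": 0,"dz": 0,"gripper": 0.55},{"ax": 0,"ay": 0,"az": 0,"dx": 1,"dy": 0,"dz": 0,"gripper": 0.55},{"ax": 0,"ay": 0,"az": 0,"dx": 0,"dy": 0,"dz": 0,"gripper": 0.55},{"ax": 0,"ay": 0,"az": 0,"dx": 0,"dy": 0,"dz": 0,"gripper": 0.55}]}}

```text
t: 9.12
position: [0.4552, 0.0261, 0.0789]
orientation: [3.141, 0.002, 2.968]
wrist_force: [-0.3, 0.3, -0.3]
gripper_width: 0.0469
gripper_force: 0.0
```

```bash
python3 - <<'E'
from h import *
rel(-.024,0.001,.078)
p=camera("scene");save(p,"s5.png",(270,150,400,270),4.5)
E
```

```text
t 9.12 hat [-0.1227  0.0004] z 0.0789 F [-0.3  0.3 -0.3] goal [0.553 0.01  0.078]
shift in aligned axes [-4.94  0.03  0.04] now axes [-4.94  0.03  0.05] turn [0.01 0.02 0.01]
```

View pics/s5.png

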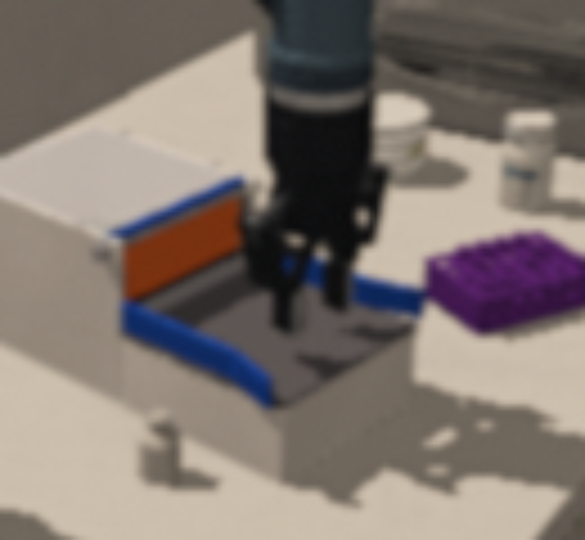

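The flap (185,250) hangs shut, the deck is empty and the rack is inside. I'll raise the arm clear and do a final numeric check.

Call:
{"op": "play_rows", "data": {"motion": [{"ax": 0,"ay": 0,"az": 0,"dx": 0.6,"dy": 0,"dz": -1,"gripper": 0.55},{"ax": 0,"ay": 0,"az": 0,"dx": 0.6,"dy": 0,"dz": -1,"gripper": 0.55},{"ax": 0,"ay": 0,"az": 0,"dx": 0,"dy": 0,"dz": -1,"gripper": 0.55},{"ax": 0,"ay": 0,"az": 0,"dx": 0,"dy": 0,"dz": -1,"gripper": 0.55},{"ax": 0,"ay": 0,"az": 0,"dx": 0,"dy": 0,"dz": -1,"gripper": 0.55},{"ax": 0,"ay": 0,"az": 0,"dx": 0,"dy": 0,"dz": -1,"gripper": 0.55},{"ax": 0,"ay": 0,"az": 0,"dx": 0,"dy": 0,"dz": 0,"gripper": 0.55},{"ax": 0,"ay": 0,"az": 0,"dx": 0,"dy": 0,"dz": 0,"gripper": 0.55}]}}

```text
t: 10.18
position: [0.4304, 0.03, 0.198]
orientation: [-3.141, -0.0, 2.967]
wrist_force: [-0.5, -0.3, 1.3]
gripper_width: 0.0468
gripper_force: 0.0
```

```bash
python3 - <<'E'
from h import *
p=camera("scene");W=cloud(p);z=p["range_z"];h=cv2.cvtColor(p["image"],cv2.COLOR_RGB2HSV)
hx=(W[...,:2]-H)@d;hy=(W[...,:2]-H)@l
m=(h[...,0]<18)&(h[...,1]>130)&(z>0)&(abs(hx)<.06)&(abs(hy)<.08)
m=cv2.erode(m.astype(np.uint8),np.ones((2,2)))>0
print("flap",m.sum(),np.median(hx[m]),"tilt",np.polyfit(W[m][:,2],hx[m],1))
q=camera("top")
h2=cv2.cvtColor(q["image"],cv2.COLOR_RGB2HSV)
g=(h2[...,0]>38)&(h2[...,0]<85)&(h2[...,1]>50);g[:, :290]=0;g[:,380:]=0
print("green top",g.sum(), np.argwhere(g).mean(0) if g.any() else '')
print(observe()["t"],observe()["position"])
a=p["image"][150:270,250:410];b=q["image"][110:270,270:400]
cv2.imwrite("pics/fin.png",np.hstack([cv2.resize(a,(420,400)),cv2.resize(b,(330,400))])[...,::-1])
E
```

```text
flap 272 0.0015798781752614948 tilt [-0.00143294  0.0015942 ]
green top 0 
10.275 [0.42978476 0.02997876 0.19746865]
```

View pics/fin.png

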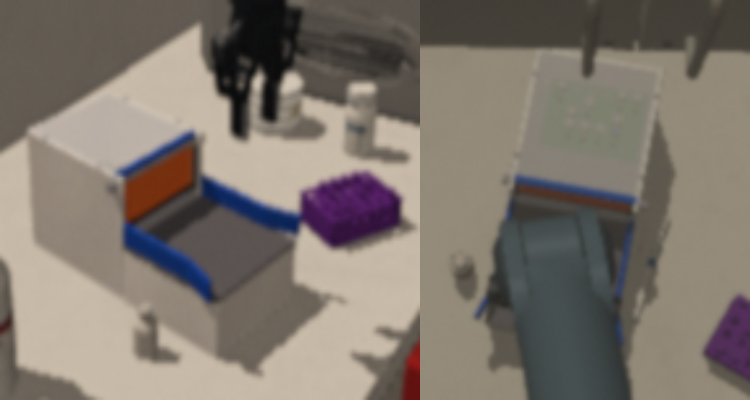

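Left: flap shut at (160,185), weight untouched at (145,330). Right: the green rack shows through the clear roof at (595,120). Allowing for parallax, that puts it about 108 mm in, at the bottom.

```bash
python3 -c "from workcell import *; print(sign_off())"
```

```text
the job is handed in; nothing more can be done
None
```

I pushed the green rack through the flap and it slid to the bottom of the chute. The flap hangs fully shut behind it, the fingers are clear, and the job was handed in at about 10 s with no verdict returned.

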